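# Fit a fresh C cell in the temperature logger and shut its lid

## Robot

A 6-joint arm with a two-finger parallel gripper is mounted at the origin on the work surface; the furniture and walls round the work are solid. World frame = base frame: x ahead of the robot, y to its left, z up, the work surface at z = 0. Lengths are in m, angles in rad, forces in N, time in s.
With the tool pointing down it reaches from about 0.35 to 0.85 m from the base axis. Payload 8.1 kg.
Tool frame: the origin (TCP) lies between the finger pads; the fingertips stand 11 mm ahead of it and the grasp point (between the pads) lies 8 mm behind it (robot.tips_ahead is the distance from the TCP to the fingertips, in m); z points along the fingers, y is the line along which they close (so a half turn about z gives the same grasp; the last joint's range is limited). The gripper opens to 93 mm and grips with 3 to 60 N. Pads are 15 mm wide; open, the fingers measure 128 mm over their backs; the gripper's body (75 mm by 188 mm) begins 65 mm behind the grasp point.
Start: joints at [-1.242, 0.13, 1.488, -0, 1.523, -0.085], TCP at [0.241, -0.549, 0.198] pointing down, gripper open.
Joint ranges: [-2.96, 2.96], [-0.89, 2.26], [0.02, 2.5], [-1.34, 4.48], [0, 2.73], [-2.66, 2.66]. Speed limits (rad/s): [2.39, 2.39, 2.79, 3.14, 3.14, 3.14].

## Interface

Orientations are given as a rotation vector (axis times angle).
In Python, from plant import robot gives the robot as it stands. The module is installed in compiled form; this text tells all that it offers.
- The arm moves only by the tool move_arm, never from a script. Its argument "deltas" is one flat list of numbers, 7 for each row, row after row: the shift along the tool's x, y, z in m, then the turn, a rotation vector about the tool's x, y, z in rad, then the opening, from 0 (shut) to 1 (fully open). A call has 1 to 12 rows; each row is the pose to reach, as a shift and turn from the pose commanded when the call began, along the tool's axes at that moment; what a row does not reach only later rows make up. A row lasts 1/8 s, in which the tool goes at most 62.5 mm and 10.7 degrees, less where a joint would pass 70% of its speed; a pose out of reach is approached as far as the arm can. A call with a gripper value outside its range is refused whole. The fingers move at their own pace and stop on an object; "squeeze" is the grip in N (left out, the last holds). Time passes only in rows, so rows that repeat a pose let the fingers close. It gives the time, the measured TCP pose, the force, the opening and the grip force at its end, in the units of the state.
- robot.read_state(): the state, without advancing time (a new reading comes with each control period).
- robot.read_camera(name): name is "scene" or "top" or "wrist"; returns (picture, depth): 400x640x3 uint8, red, green, blue; 400x640 float32, m along the optical axis (not along the pixel's ray), 0 where there is no reading.
- robot.camera_model(name): a dict with "K" (3x3 intrinsics, pixels), "R" (3x3) and "t" (3): a world point X has camera coordinates R X + t; the wrist camera has in their place "tool_from_camera" (4x4, takes a point from camera to tool coordinates, whose origin is the TCP and whose axes are the flange's). Camera axes: x right, y down, z forward; pixel columns grow to the right and rows downward; lengths in m; the calibration is good to about 2 mm. The wrist camera is an equidistant fisheye: a pixel r from the principal point sees the ray r / f radians off the axis. A picture is of the moment at which its call begins: read the wrist's pose just before it. camera_model takes no time and is no camera call.
- robot.close_job(): hands the job in; it is judged then, once.
Trained networks look in the newest picture that a camera, given by its name, has taken for a name from the list of things; names that differ only in an ending like _2 or _b are one class to them, and where a whole thing is asked for, a point or a joint stands for the part that bears it (a point fixed in the world has none). Each returns a list of dicts, best first, with "confidence" (0 to 1); they miss things now and then, are a little off and sometimes report something else, mostly with a low value. They report only what shows in the picture. A call takes as long as a camera call. They do not tell look-alikes from the thing itself.
- robot.recognise(camera, label): "uv" ([column, row] in pixels, amid what is visible of it).
The state is a dict: "t": time; "q": joint angles; "dq": joint speeds; "joint_torque": joint torques, N m; "tool_pos": TCP position; "orientation": TCP orientation; "force": force on the tool from outside, world axes, zero at the start; "wrist_torque": the same for the moment, N m; "opening": finger opening in m; "gripper_force": force on a finger pad.
Only numpy, scipy, OpenCV 4.12 (cv2) and the standard library are available. Lean on these libraries where they do the work, as an engineer would, in place of code of your own. Each camera call takes 0.05 s, during which the arm holds its last target. There are 200 camera calls.

## Task

The lab's temperature logger stands open with its cell holder empty. Take the fresh blue C cell from the pale grey tray and fit it: flat end against the coil spring, press the spring back just far enough, roll the button end down past the retaining lip, and let it spring forward under the lip so that the cell lies level and fully home, held by the spring. The holder may be screwed down anywhere along its slots, so find the spring by feel, never squeeze its coils solid, and do not force the cell. Then swing the logger's lid down until it is fully shut. Leave the spent orange cell lying in the tray, and leave the bottles, cups and flask where they stand.

Things in the scene. Friction and masses are not known exactly. Their poses are not given: they have to be found in the camera images.
- logger: Temperature logger: light-grey case fixed on the bench, lid standing open at the back. Origin: centre of its underside. x to the hinge side (away from the robot), y along the cell holder to the lip end, z up. Base 116 (x) by 166 (y) mm, walls 18 mm high. Inside a green board (top at z = 8 mm, parts up to 16 mm) with an ivory open cell holder along y at x = -8 mm.
- seat (a point): On the logger: middle of a seated cell's axis (x -8, y 0, z 25.1 mm) if the holder sat at the middle of its slots. It is screwed down through long slots and really sits up to 8 mm either way along y, with spring, lip and contact: find it by feel. The seated cell lies on two sloping flats that centre it. Beside its middle 25 mm the seat is open for fingers; guides near the ends reach z = 21 mm.
- lip (a point): On the logger: nominal middle of the retaining lip's free edge, underside (y +20, z 39.4 mm), 1.2 mm over a seated cell's top. The lip is 3 mm thick, 12 mm wide, and stands 5 mm out towards the spring from the end wall (42 mm over the bench), whose inner face (nominal y +25 mm) is the button contact. A level cell clears the lip when the spring is compressed over 7 to 7.5 mm.
- spring_tip (a point): On the logger: nominal middle of the unloaded coil spring's flat tip (11 mm diameter) on the seat's axis, y -21.5 mm, 46.5 mm from the button contact. Pushed towards -y; 1.2 N per mm, no preload, so 4.2 N seated and about 11 N at 9 mm; coils solid at 12.5 mm (15 N), which spoils it. Behind it, at nominal y -36 mm, a wall 31 mm over the bench.
- coil_spring (a joint): Compression of the holder's coil spring in m: 0 unloaded, 0.0035 under a seated cell, 0.0125 solid. The tip moves to the logger's -y as it is compressed.
- lid (a joint): Opening angle of the logger's lid in rad: 0 shut, 1.75 to 2.0 at the start (leaning back past upright), stop at 2.1. It turns about the logger's y axis at point lid_hinge. The hinge is stiff: the lid stays where it is left; 1 to 2 N at its free edge moves it.
- lid_edge (a point): Middle of the lid's free edge on its outer face, 116 mm from the hinge line and 32 mm outward of it; with the lid shut it is at the front of the case, 50 mm over the bench. The lid is a shell 116 by 166 mm, 32 mm deep; its outer face looks away from the robot while open and up when shut. A dark tab 24 mm wide stands out 3 mm at the middle of the free edge.
- lid_hinge (a point): Middle of the lid's hinge line, at the logger's far edge (x 58, y 0, z 18 mm in its frame); its axis is the logger's y.
- fresh_cell: Fresh C cell, 26.2 mm diameter, 50 mm long with its button, about 66 g: blue sleeve with a white band near the button end. Origin: on its axis, halfway along its 50 mm; its x axis runs along the cell to the button (positive) end. It lies level in one of the two V seats of the pale grey tray, its axis 19 mm over the bench, its button pointing away from the robot.
- cell_button (a point): End of the fresh cell's button (7.4 mm diameter, 1.5 mm high), 25 mm from its origin along its x axis.
- spent_cell: Spent C cell of the same size and frame as the fresh one, orange sleeve with a black band; it lies in the tray's other seat, 60 mm beside the fresh one, and stays there.
- cell_tray: Pale grey plastic tray, 76 (x) by 112 (y) mm, fixed on the bench, with two V seats along its x at y = +30 and -30 mm; which cell lies in which seat varies. Origin: centre of its underside. The seats' flats reach 10 mm over the bench, with stops 11 mm high at their ends.
- stain_dropper: Brown dropper bottle, 33 mm diameter, 102 mm high, the nearer of two. Origin: centre of its underside.
- iodine_dropper: Brown dropper bottle, 33 mm diameter, 102 mm high, the farther of two. Origin: centre of its underside.
- yellow_cup: Specimen cup with a yellow lid, 51 mm diameter, 64 mm high. Origin: centre of its underside.
- white_cup: Specimen cup with a white lid, 51 mm diameter, 64 mm high. Origin: centre of its underside.
- flask: Conical glass flask, 64 mm diameter at the foot, 103 mm high. Origin: centre of its underside.
There are look-alikes about, which are no part of the job. What is shaped like the fresh_cell but pink or turquoise is not meant.

How it is judged:
By the outcome, as a careful person would: the job done as asked, in the order asked, and still so for the second after the job is handed in, with the robot touching nothing.
It also fails if it takes over 72 s, if anything falls off the work surface, if the arm or the gripper's body presses on something with over 40 N, if the wrist force passes 120 N, or if a joint passes its speed limit or range.

## Working session

There is one attempt and no reset: what is moved stays moved. The work goes in short steps, Python scripts to look and compute and a tool call to move; the robot and the scene stay as the last step left them, time stands still between calls to the robot, and variables do not carry over. Pictures are saved under pics/ and viewed, at most 10 in all, crops included, and the job is handed in when it is done.

Besides the shell and the picture viewer there is one more tool, called after "Request:" by a JSON object that holds its "name" and its "arguments". move_arm: Moves the arm, as the interface text tells. Its arguments: {"type":"object","properties":{"deltas":{"type":"array","items":{"type":"number"}},"squeeze":{"type":"number"}},"required":["deltas"]}

```bash
mkdir -p pics
cat > h.py <<'E'
import numpy as np, cv2
from plant import robot
from scipy.spatial.transform import Rotation as Rn
def w(cam,uv,dep,r=2):
    m=robot.camera_model(cam);u,v=int(round(uv[0])),int(round(uv[1]))
    p=dep[max(0,v-r):v+r+1,max(0,u-r):u+r+1];p=p[p>0]
    if len(p)==0: return None
    d=np.median(p)
    c=np.linalg.inv(m["K"])@np.array([uv[0],uv[1],1.])*d
    return m["R"].T@(c-m["t"])
def cloud(cam,dep):
    m=robot.camera_model(cam);v,u=np.mgrid[:400,:640]
    c=np.stack([u,v,np.ones_like(u)],-1)@np.linalg.inv(m["K"]).T*dep[...,None]
    P=(c-m["t"])@m["R"]; P[dep==0]=np.nan
    return P
E
python3 - <<'E'
from h import *
for c in ["top","scene"]:
    im,d=robot.read_camera(c);cv2.imwrite(f"pics/{c}0.png",im[...,::-1]);np.savez(f"{c}0.npz",im=im,d=d)
    for n in ["logger","fresh_cell","spent_cell","cell_tray","lid_edge","lip","spring_tip","cell_button","stain_dropper","iodine_dropper","yellow_cup","white_cup","flask"]:
        for r in robot.recognise(c,n)[:4]:
            x=w(c,r["uv"],d); print(c,n,np.round(r["uv"]),round(r["confidence"],2),None if x is None else np.round(x,3))
s=robot.read_state();print(s)
E
```

```text
top logger [360. 213.] 0.67 [ 0.543 -0.144  0.011]
top fresh_cell [236. 267.] 0.72 [0.432 0.128 0.031]
top fresh_cell [286. 267.] 0.7 [0.429 0.021 0.025]
top fresh_cell [262. 204.] 0.68 [0.565 0.071 0.025]
top spent_cell [208. 255.] 0.86 [0.458 0.188 0.03 ]
top spent_cell [429. 167.] 0.7 [ 0.634 -0.287  0.064]
top cell_tray [225. 259.] 0.65 [0.448 0.156 0.008]
top cell_tray [369. 190.] 0.65 [ 0.589 -0.162  0.046]
top lid_edge [367. 192.] 0.74 [ 0.586 -0.158  0.038]
top lip [226. 258.] 0.35 [0.449 0.154 0.008]
top spring_tip [361. 216.] 0.64 [ 0.536 -0.145  0.008]
top cell_button [261. 206.] 0.71 [0.563 0.073 0.025]
top cell_button [283. 262.] 0.67 [0.44  0.027 0.025]
top stain_dropper [236. 177.] 0.57 [0.622 0.121 0.06 ]
top iodine_dropper [221. 158.] 0.77 [0.663 0.153 0.062]
top yellow_cup [441. 198.] 0.89 [ 0.567 -0.309  0.063]
top white_cup [430. 168.] 0.89 [ 0.631 -0.288  0.064]
top flask [193. 197.] 0.93 [0.582 0.217 0.051]
scene logger [340. 252.] 0.9 [ 0.546 -0.136  0.016]
scene fresh_cell [269. 212.] 0.76 [0.428 0.022 0.025]
scene fresh_cell [316. 185.] 0.56 [0.558 0.059 0.02
[... 770 characters left out ...]
't': 1.4, 'q': array([-1.24239098e+00,  1.30418867e-01,  1.48816291e+00, -2.11924739e-05,
        1.52297310e+00, -8.54039410e-02]), 'dq': array([-5.52464069e-04, -9.86859545e-04,  1.29385089e-03, -6.83761294e-05,
        1.04126183e-04,  1.45425144e-04]), 'joint_torque': array([-4.83959520e-04, -5.59752488e+01, -4.92047489e+01,  7.69061339e-02,
        2.28110229e-02,  4.10256712e-05]), 'tool_pos': array([ 0.2412802 , -0.54938114,  0.19814434]), 'orientation': array([ 3.07454761e+00,  6.45375581e-01, -2.58119880e-05]), 'force': array([-0.28454333,  0.00540345,  1.03717135]), 'wrist_torque': array([ 0.023575  , -0.05857618,  0.03458432]), 'gripper_force': 0.0, 'opening': 0.09291936403819957}
```

View pics/top0.png

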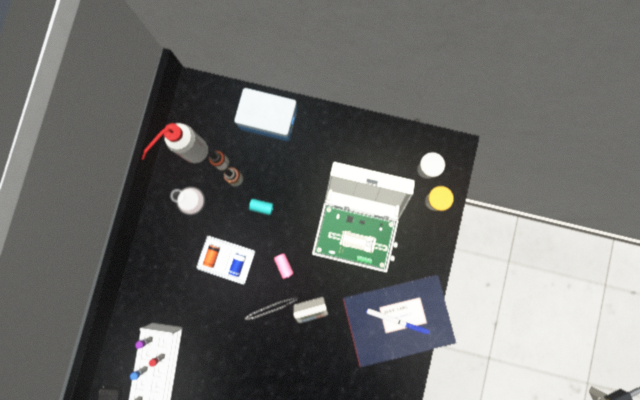

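View pics/scene0.png

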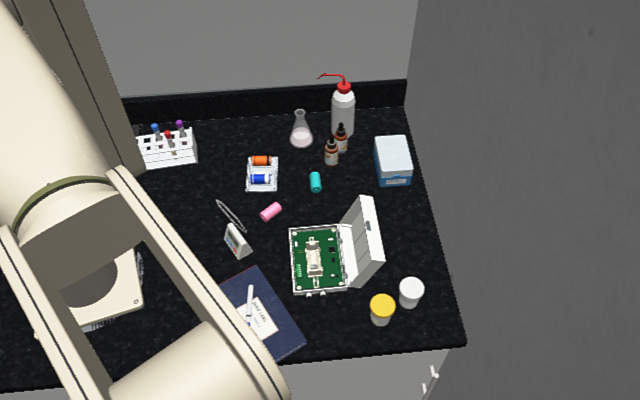

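The cells in view (top image) are the blue one at (236,265), the orange at (211,255) in the tray, the pink at (283,265) and the turquoise at (261,207). The blue one in the pale tray fits the description. Next I'll measure it and make one enlarged crop to confirm.

Run:
```python
from h import *
z=np.load("top0.npz");im,d=z["im"],z["d"];P=cloud("top",d)
hsv=cv2.cvtColor(im,cv2.COLOR_RGB2HSV)
def blob(m,near,name):
    n,l,s,c=cv2.connectedComponentsWithStats(m.astype(np.uint8))
    k=1+np.argmin([np.hypot(*(c[i]-near))+(50 if s[i,4]<30 else 0) for i in range(1,n)])
    q=P[l==k];q=q[~np.isnan(q[:,0])]
    r=cv2.minAreaRect((q[:,:2]*1000).astype(np.float32));print(name,s[k],np.round(np.median(q,0),3),r,cv2.boxPoints(r).round().tolist())
    return l==k
h,s,v=hsv[...,0],hsv[...,1],hsv[...,2]
blob((h>105)&(h<130)&(s>130)&(v>80),(236,265),"blue")
blob((h<20)&(s>150)&(v>80),(211,255),"orange")
blob((h>50)&(h<85)&(s>70)&(v>40),(350,235),"board")
# tray, case
t=(np.nan_to_num(P[...,2])>0.003)&(P[...,0]>.38)&(P[...,0]<.52)&(P[...,1]>.09)&(P[...,1]<.24)
blob(t,(225,260),"tray")
t=(np.nan_to_num(P[...,2])>0.004)&(P[...,0]>.42)&(P[...,0]<.72)&(P[...,1]>-.26)&(P[...,1]<-.03)
m=blob(t,(360,220),"logger all")
q=P[m&(P[...,2]>.1)];print("lid top z",np.nanpercentile(q[:,2],[50,95,99]),np.round(np.median(q[q[:,2]>np.percentile(q[:,2],80)],0),3),len(q))
a=cv2.resize(im[225:295,185:305],None,fx=4,fy=4,interpolation=2);b=cv2.resize(im[155:280,305:420],None,fx=4,fy=4,interpolation=2)
o=np.zeros((500,940,3),np.uint8);o[:280,:480]=a;o[:500,480:]=b
cv2.imwrite("pics/crop.png",cv2.resize(o,(798,424))[...,::-1])
print(robot.camera_model("wrist"))
```

```text
blue [230 260  13  13 112] [0.433 0.128 0.03 ] ((433.3309631347656, 128.50180053710938), (20.260496139526367, 24.247081756591797), 70.3337173461914) [[419.0, 123.0], [441.0, 115.0], [448.0, 134.0], [425.0, 142.0]]
orange [204 249  13  18 155] [0.452 0.184 0.03 ] ((452.5799255371094, 184.69546508789062), (20.168426513671875, 34.57936477661133), 70.26042938232422) [[433.0, 181.0], [465.0, 169.0], [472.0, 188.0], [440.0, 200.0]]
board [ 318  209   74   58 2116] [ 0.5   -0.128  0.008] ((490.83477783203125, -129.75885009765625), (151.03436279296875, 101.32980346679688), 75.28043365478516) [[423.0, -190.0], [521.0, -216.0], [559.0, -70.0], [461.0, -44.0]]
tray [ 197  236   58   48 1302] [0.448 0.156 0.01 ] ((447.824951171875, 156.34031677246094), (115.64427185058594, 80.19278717041016), 71.8418960571289) [[392.0, 114.0], [468.0, 89.0], [504.0, 199.0], [428.0, 224.0]]
logger all [ 313  162  101  108 7326] [ 0.54  -0.144  0.015] ((527.1757202148438, -143.93267822265625), (176.2946319580078, 192.6620330810547), 76.27867126464844) [[413.0, -207.0], [600.0, -252.0], [642.0, -81.0], [455.0, -35.0]]
lid top z [0.11848102 0.12494706 0.12646124] [ 0.595 -0.162  0.124] 1165
{'K': array([[309.70691629,   0.        , 320.44664818],
       [  0.        , 309.70691629, 197.54732235],
       [  0.        ,   0.        ,   1.        ]]), 'tool_from_camera': array([[ 8.14748579e-04, -9.54080857e-01, -2.99548082e-01,
         8.39238349e-02],
       [ 9.99999547e-01,  9.24480555e-04, -2.24608316e-04,
         2.77840222e-04],
       [ 4.91220872e-04, -2.99547764e-01,  9.54081179e-01,
        -1.85875960e-01],
       [ 0.00000000e+00,  0.00000000e+00,  0.00000000e+00,
         1.00000000e+00]])}
```

View pics/crop.png

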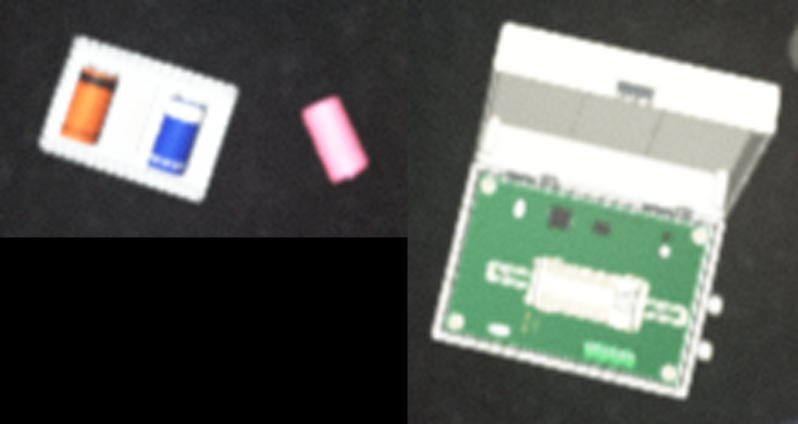

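The crop shows the blue cell (its white band at the far end) in the tray's right seat, beside the orange one. The logger is open, with the holder's long axis running left to right. Next is a closer look at the logger.

Request:
{"name": "move_arm", "arguments": {"deltas": [0.39,-0.287,0.05,0,0,-0.918,1,0.39,-0.287,0.05,0,0,-0.918,1,0.39,-0.287,0.05,0,0,-0.918,1,0.39,-0.287,0.05,0,0,-0.918,1,0.39,-0.287,0.05,0,0,-0.918,1,0.39,-0.287,0.05,0,0,-0.918,1,0.39,-0.287,0.05,0,0,-0.918,1,0.39,-0.287,0.05,0,0,-0.918,1,0.39,-0.287,0.05,0,0,-0.918,1,0.39,-0.287,0.05,0,0,-0.918,1,0.39,-0.287,0.05,0,0,-0.918,1]}}

```text
t: 2.78
tool_pos: [0.4826, -0.131, 0.1483]
orientation: [2.472, 1.938, -0.0]
force: [-1.0, -0.2, -0.4]
opening: 0.093
gripper_force: 0.0
```

```bash
cat >> h.py <<'E'
def Tt(s): 
    T=np.eye(4);T[:3,:3]=Rn.from_rotvec(s["orientation"]).as_matrix();T[:3,3]=s["tool_pos"];return T
def wcloud(s,dep):
    m=robot.camera_model("wrist");K=m["K"];v,u=np.mgrid[:400,:640]
    a,b=u-K[0,2],v-K[1,2];r=np.hypot(a,b)+1e-9;th=r/K[0,0];t=np.tan(th)
    c=np.stack([a/r*t,b/r*t,np.ones_like(t)],-1)*dep[...,None]
    T=Tt(s)@m["tool_from_camera"];P=c@T[:3,:3].T+T[:3,3];P[dep==0]=np.nan
    return P
def wlook(name):
    s=robot.read_state();im,d=robot.read_camera("wrist");cv2.imwrite(f"pics/{name}.png",im[...,::-1]);np.savez(name+".npz",im=im,P=wcloud(s,d))
    return s,im,wcloud(s,d)
def delta(s,pos,R):
    T=Tt(s);dp=T[:3,:3].T@(np.asarray(pos)-T[:3,3]);dr=Rn.from_matrix(T[:3,:3].T@R).as_rotvec()
    return np.round(dp,4),np.round(dr,4)
def down(yaw): # tool x at yaw (deg), z down
    return Rn.from_euler("z",yaw,degrees=True).as_matrix()@np.diag([1.,-1,-1])
E
python3 - <<'E'
from h import *
s,im,P=wlook("w1")
print(s["t"],s["tool_pos"],s["orientation"],s["force"])
for n in ["logger","lip","spring_tip","lid_edge"]:
    for r in robot.recognise("wrist",n)[:2]: 
        u,v=np.round(r["uv"]).astype(int);print(n,r["uv"],r["confidence"],P[v,u])
E
```

```text
2.775 [ 0.48259773 -0.13103473  0.14834759] [ 2.47174892e+00  1.93841636e+00 -1.86624324e-04] [-1.04590041 -0.19288985 -0.40477912]
logger [381.4, 178.9] 0.75 [ 0.54686376 -0.14178512  0.01643887]
lip [380.9, 178.3] 0.71 [ 0.54719714 -0.14096051  0.01553155]
spring_tip [381.4, 179.5] 0.87 [ 0.54639751 -0.14232092  0.01831712]
lid_edge [436.7, 180.1] 0.66 [ 0.59679929 -0.1447232   0.05410925]
```

View pics/w1.png

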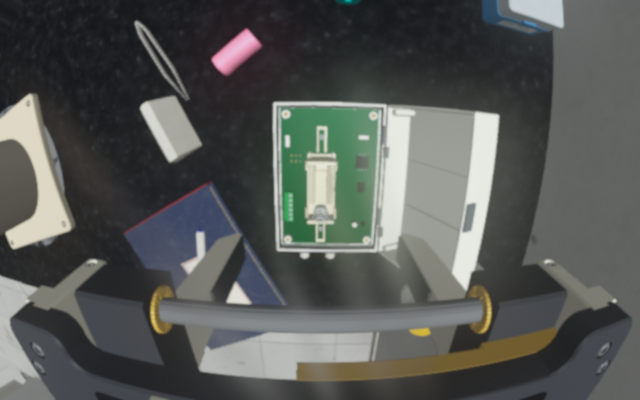

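The wrist view shows the case at px (275–385, 102–250), with the lip end of the holder at the top (321,155) and the spring at the bottom (320,212). The lid is on the right, leaning back. I'll fit the geometry from depth.

Run:
```python
from h import *
z=np.load("w1.npz");P=z["P"];im=z["im"]
v,u=np.mgrid[:400,:640]
box=(u>262)&(u<400)&(v>92)&(v<262)
q=P[box];q=q[~np.isnan(q[:,0])]
# rim: rectangle footprint at z 15..21
r=cv2.minAreaRect((q[(q[:,2]>.0155)&(q[:,2]<.0205)][:,:2]*1000).astype(np.float32));print(r,cv2.boxPoints(r).round(1).tolist())
g=(cv2.cvtColor(im,cv2.COLOR_RGB2HSV)[...,0]>50)&(cv2.cvtColor(im,cv2.COLOR_RGB2HSV)[...,0]<85)&(cv2.cvtColor(im,cv2.COLOR_RGB2HSV)[...,1]>70)&box
gq=P[g];print("board z",np.nanmedian(gq[:,2]));rr=cv2.minAreaRect((gq[~np.isnan(gq[:,0])][:,:2]*1000).astype(np.float32));print(rr)
yaw=np.deg2rad(76.3-90)
ex=np.array([np.cos(yaw),np.sin(yaw)]);ey=np.array([-ex[1],ex[0]])
c=np.array([.491,-.131])
L=np.stack([(P[...,:2]-c)@ex,(P[...,:2]-c)@ey,P[...,2]],-1)*1000
H=(np.abs(L[...,0]+8)<5)&box&(np.abs(L[...,1])<60)
for a in range(-56,56,2):
    k=H&(L[...,1]>=a)&(L[...,1]<a+2)
    if k.sum(): print(a,k.sum(),np.round(np.nanpercentile(L[...,2][k],[10,50,90]),1))
hp=box&(L[...,2]>12)&(np.abs(L[...,0]+8)<25)&(np.abs(L[...,1])<50)
w_=P[hp];r2=cv2.minAreaRect((w_[:,:2]*1000).astype(np.float32));print("holder",r2, np.round(np.nanmedian(L[hp],0),1))
lid=(u>380)&(u<505)&(v>100)&(v<235);l=L[lid]
for a in (-40,0,40):
    k=l[(np.abs(l[:,1]-a)<10)];
    top=k[k[:,2]>np.nanpercentile(k[:,2],93)];print("lid top",a,np.nanmedian(top,0).round(1),np.nanmax(k[:,2]), "xrange",np.nanpercentile(top[:,0],[2,98]))
```

```text
((501.58709716796875, -137.0233917236328), (173.0539093017578, 139.60379028320312), 75.7064437866211) [[412.6000061035156, -203.60000610351562], [547.9000244140625, -238.10000610351562], [590.5999755859375, -70.4000015258789], [455.29998779296875, -35.900001525878906]]
board z 0.007314374184094974
((490.8085021972656, -129.99057006835938), (152.74977111816406, 99.61710357666016), 74.67276000976562)
-56 13 [ 6.3 10.  11.9]
-54 14 [ 6.7  8.3 11.3]
-52 4 [ 8.8  9.8 10.6]
-44 3 [29.3 29.5 29.6]
-42 17 [29.8 30.5 31.2]
-40 34 [11.2 21.3 33.6]
-38 28 [16.4 33.2 34.7]
-36 25 [ 9.4 16.3 33.5]
-34 5 [18.4 31.7 32.2]
-32 9 [26.7 32.2 32.8]
-30 18 [29.6 30.8 31.5]
-28 23 [ 9.3 28.2 30.5]
-26 43 [ 9.1 25.  29.2]
-24 31 [ 8.7 10.8 24.5]
-22 16 [ 8.9  9.6 10.4]
-20 20 [ 8.9  9.7 10.3]
-18 14 [ 9.5  9.9 11.1]
-16 16 [ 9.2 10.  10.7]
-14 19 [ 9.6 10.2 11.1]
-12 18 [ 8.8  9.8 10.8]
-10 20 [ 9.   9.7 10.4]
-8 14 [ 8.8  9.5 10.6]
-6 18 [ 9.2 10.1 10.7]
-4 19 [ 8.6  9.7 10.4]
-2 19 [ 8.4  9.6 10.1]
0 16 [ 8.9  9.7 10.6]
2 17 [ 8.8  9.6 10.8]
4 18 [ 8.6  9.6 10.1]
6 20 [ 8.9  9.7 10.3]
8 20 [ 8.7  9.7 10.5]
16 10 [40.5 41.3 41.7]
18 19 [41.  41.8 42.7]
20 21 [40.9 41.4 42.5]
22 20 [41.1 41.8 42.9]
24 31 [36.1 41.3 42.1]
26 59 [10.  23.3 37.4]
28 25 [ 6.9  8.9 10.6]
30 14 [7.2 7.8 9.1]
32 20 [ 7.   7.7 10.6]
34 19 [6.5 7.4 9.8]
36 20 [6.6 7.6 9.6]
38 19 [7.  7.7 9.6]
40 18 [6.9 7.3 9.8]
42 19 [6.9 7.8 9.7]
44 14 [ 8.   9.9 11.6]
46 20 [ 7.2 10.7 11.8]
48 20 [ 7.   8.5 11.6]
50 20 [6.7 7.5 9.6]
52 20 [7.1 7.5 9.9]
54 19 [ 9.   9.8 10.8]
holder ((484.3704528808594, -126.1007308959961), (91.10956573486328, 33.34518051147461), 75.36927795410156) [-8.4 -4.7 20. ]
lid top -40 [114.3 -32.9  75.9] 88.72291696010801 xrange [111.10067794 120.07188399]
lid top 0 [106.9   0.6 124.8] 169.26411743201626 xrange [ 41.72720618 111.70460981]
lid top 40 [106.4  40.2 122.6] 125.1226349834155 xrange [103.76226402 111.60869951]
```

Run:
```python
from h import *
s=robot.read_state();print(delta(s,[.438,.128,.12],down(-18.8)))
```

```text
(array([ 0.2404, -0.105 ,  0.0282]), array([ 2.0000e-04, -2.0000e-04,  1.6585e+00]))
```

Request:
{"name": "move_arm", "arguments": {"deltas": [0.24,-0.105,0.028,0,0,1.658,1,0.24,-0.105,0.028,0,0,1.658,1,0.24,-0.105,0.028,0,0,1.658,1,0.24,-0.105,0.028,0,0,1.658,1,0.24,-0.105,0.028,0,0,1.658,1,0.24,-0.105,0.028,0,0,1.658,1,0.24,-0.105,0.028,0,0,1.658,1,0.24,-0.105,0.028,0,0,1.658,1,0.24,-0.105,0.028,0,0,1.658,1,0.24,-0.105,0.028,0,0,1.658,1]}}

```text
t: 4.28
tool_pos: [0.4379, 0.128, 0.1202]
orientation: [-3.099, 0.517, -0.0]
force: [0.6, 0.7, 0.5]
opening: 0.093
gripper_force: 0.0
```

Run:
```python
from h import *
s,im,P=wlook("w2")
print(s["t"],s["tool_pos"],s["orientation"],s["force"])
hsv=cv2.cvtColor(im,cv2.COLOR_RGB2HSV);h,sa,v=hsv[...,0],hsv[...,1],hsv[...,2]
for nm,m in (("blue",(h>105)&(h<130)&(sa>130)&(v>60)),("orange",(h<20)&(sa>150)&(v>60))):
    m=m&(np.nan_to_num(P[...,2])>.012)&(P[...,2]<.04)&(np.hypot(P[...,0]-.445,P[...,1]-.155)<.08)
    n,l,st,c=cv2.connectedComponentsWithStats(m.astype(np.uint8));k=1+np.argmax(st[1:,4]);q=P[l==k];print(nm,c[k],st[k],np.median(q,0),np.nanmax(q[:,2]))
    print(cv2.minAreaRect((q[:,:2]*1000).astype(np.float32)))
    a=np.deg2rad(-18.8);ex=np.array([np.cos(a),np.sin(a)]);ey=np.array([-ex[1],ex[0]])
    top=q[q[:,2]>np.nanpercentile(q[:,2],70)];print("ridge",np.median(top,0), "lin",np.percentile((q[:,:2]-[.438,.128])@ex,[1,99]),np.percentile((q[:,:2]-[.438,.128])@ey,[1,99]))
m=(np.nan_to_num(P[...,2])>.019)&(P[...,2]<.04)&(np.hypot(P[...,0]-.438,P[...,1]-.128)<.032)
q=P[m];print(cv2.minAreaRect((q[:,:2]*1000).astype(np.float32)), np.percentile((q[:,:2]-[.438,.128])@ex,[1,99]),np.percentile((q[:,:2]-[.438,.128])@ey,[1,99]))
```

```text
4.275 [0.43788463 0.12797971 0.12023763] [-3.09868160e+00  5.17227548e-01 -3.22713260e-04] [0.62276199 0.7463373  0.48088569]
blue [316.53110048 203.15789474] [310 191  15  21 209] [0.43062362 0.13361811 0.03047066] 0.033181922534346375
((433.36480712890625, 133.3208465576172), (13.461058616638184, 20.162717819213867), 74.15113830566406)
ridge [0.42955871 0.13116598 0.03153906] lin [-0.01592884  0.00301358] [-0.00344387  0.00978988]
orange [257.85646688 198.97003155] [248 183  21  35 634] [0.45366695 0.1854099  0.0301677 ] 0.032906174609740546
((452.08941650390625, 186.341064453125), (19.667917251586914, 34.49767303466797), 68.25263977050781)
ridge [0.45270863 0.18626183 0.03137551] lin [-0.0221022   0.01140755] [0.04961887 0.06884662]
((436.31170654296875, 128.55455017089844), (24.72637176513672, 49.770694732666016), 71.66642761230469) [-0.02560723  0.02203355] [-0.01231651  0.0118515 ]
```

View pics/w2.png

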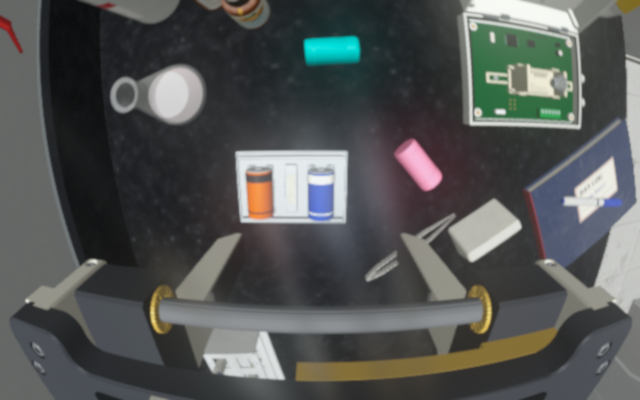

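Blue cell at (320,193) px, band to the far end and aligned with the tool, with its centre at about (0.436, 0.1285). I'll pre-close to 45 mm so the fingers clear the spent cell, descend, and grip.

Request:
{"name": "move_arm", "arguments": {"deltas": [-0.0017,0,0.04,0,0,0,0.48,-0.0017,0,0.06,0,0,0,0.48,-0.0017,0,0.06,0,0,0,0.48,-0.0017,0,0.075,0,0,0,0.48,-0.0017,0,0.088,0,0,0,0.48,-0.0017,0,0.0962,0,0,0,0.48,-0.0017,0,0.0962,0,0,0,0.48,-0.0017,0,0.0962,0,0,0,0.2,-0.0017,0,0.0962,0,0,0,0.2,-0.0017,0,0.0962,0,0,0,0.2], "squeeze": 40}}

```text
t: 5.58
tool_pos: [0.4365, 0.1289, 0.0243]
orientation: [-3.1, 0.51, -0.001]
force: [0.5, 0.0, 1.1]
opening: 0.0207
gripper_force: 0.0
```

Run:
```python
from h import *
s,im,P=wlook("w3")
print({k:np.round(s[k],4) for k in ("t","tool_pos","opening","gripper_force","force")})
cv2.imwrite("pics/w3c.png",cv2.resize(im[150:350,170:470],(780,520))[...,::-1])
```

```text
{'t': np.float64(5.575), 'tool_pos': array([0.4365, 0.1289, 0.0243]), 'opening': np.float64(0.0207), 'gripper_force': np.float64(0.0), 'force': array([0.4633, 0.0275, 1.0606])}
```

View pics/w3c.png

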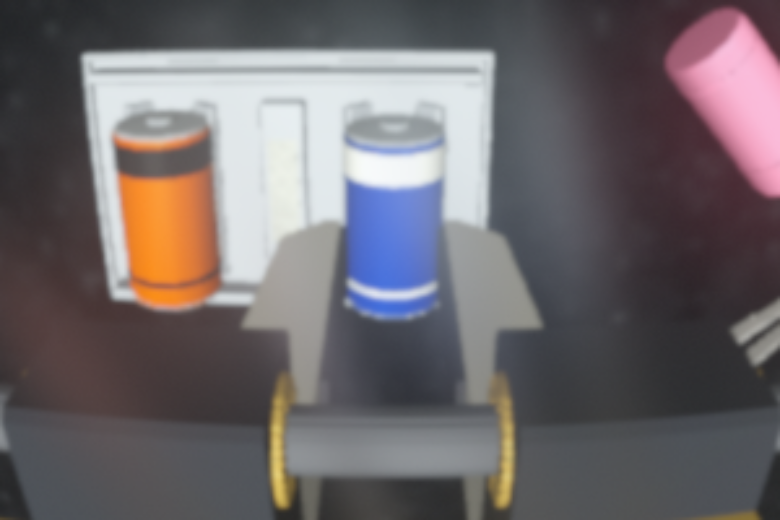

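Cell still lies between the fingers, apparently not yet gripped. I'll let the fingers finish closing.

Request:
{"name": "move_arm", "arguments": {"deltas": [0,0,0,0,0,0,0.1,0,0,0,0,0,0,0.1,0,0,0,0,0,0,0.1], "squeeze": 40}}

```text
t: 6.0
tool_pos: [0.4361, 0.1288, 0.0239]
orientation: [3.1, -0.51, -0.0]
force: [0.3, -0.0, -0.3]
opening: 0.0093
gripper_force: 0.0
```

Run:
```python
from h import *
s,im,P=wlook("w4")
print({k:np.round(s[k],4) for k in ("t","tool_pos","opening","gripper_force","force")})
cv2.imwrite("pics/w4c.png",cv2.resize(im[150:350,170:470],(780,520))[...,::-1])
hsv=cv2.cvtColor(im,cv2.COLOR_RGB2HSV);h,sa,v=hsv[...,0],hsv[...,1],hsv[...,2]
m=(h>105)&(h<130)&(sa>130)&(v>60)&(np.hypot(P[...,0]-.436,P[...,1]-.128)<.06)
print(np.nanpercentile(P[m],[2,50,98],axis=0))
```

```text
{'t': np.float64(6.0), 'tool_pos': array([0.4361, 0.1288, 0.0239]), 'opening': np.float64(0.0093), 'gripper_force': np.float64(0.0), 'force': array([ 0.2529, -0.0238, -0.292 ])}
[[0.41534196 0.12566705 0.02740072]
 [0.43400583 0.13124883 0.03091959]
 [0.44764191 0.13804666 0.04454574]]
```

View pics/w4c.png

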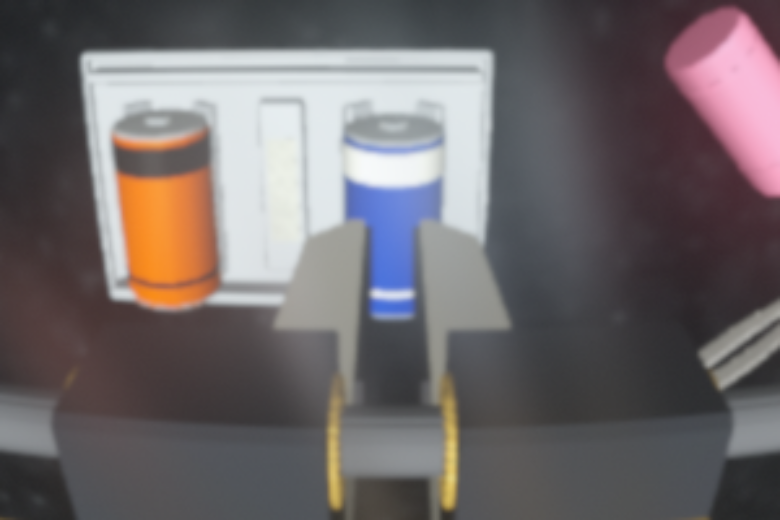

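Run:
```python
from h import *
print(robot.tips_ahead,[a for a in dir(robot) if a[0]!='_'])
s=robot.read_state();P=np.load("w4.npz")["P"];T=Tt(s)
q=(P-T[:3,3])@T[:3,:3]*1000
for uv in [(305,238),(338,238),(312,250),(300,240),(345,240),(303,262),(322,262)]:
    print(uv,q[uv[1],uv[0]].round(1),(P[uv[1],uv[0]]*1000).round(1))
```

```text
0.011 ['IKError', 'camera_model', 'close_job', 'read_camera', 'read_state', 'recognise', 'tips_ahead']
(305, 238) [  9.4  -8.6 -25.2] [447.8 134.   49.1]
(338, 238) [  9.1  10.2 -24.7] [441.5 116.2  48.6]
(312, 250) [ -0.4  -4.8 -21.3] [437.3 133.5  45.2]
(300, 240) [  9.6 -11.3 -28.4] [448.8 136.4  52.3]
(345, 240) [  9.9  13.9 -29. ] [441.  112.4  53. ]
(303, 262) [  9.7  -8.3 -53.8] [448.  133.6  77.7]
(322, 262) [-16.6   1.2  -7.1] [420.1 132.9  31. ]
```

Run:
```python
from h import *
s=robot.read_state();T=Tt(s)
for c in ("scene","top"):
    im,d=robot.read_camera(c);P=cloud(c,d);q=(P-T[:3,3])@T[:3,:3]*1000
    m=(abs(q[...,0])<14)&(abs(q[...,1])<45)&(q[...,2]<5)&(q[...,2]>-120)
    z=q[...,2][m];print(c,m.sum(),np.histogram(z,np.arange(-120,10,5)))
P=np.load("w4.npz")["P"];q=(P-T[:3,3])@T[:3,:3]*1000
m=(abs(q[...,0])<14)&(abs(q[...,1])<45)&(q[...,2]<12)&(q[...,2]>-120)
print(np.histogram(q[...,2][m],np.arange(-120,15,5))[0])
v,u=np.nonzero(m&(q[...,2]<-12)&(q[...,2]>-24))
for a,b in list(zip(v,u))[::8]: print(a,b,q[a,b].round(1))
```

```text
scene 87 (array([11,  2,  0,  0,  0,  0,  0,  0,  0,  0,  0,  0,  0,  0,  0,  0,  0,
        0,  0,  0,  0,  4, 26, 27, 17]), array([-120, -115, -110, -105, -100,  -95,  -90,  -85,  -80,  -75,  -70,
        -65,  -60,  -55,  -50,  -45,  -40,  -35,  -30,  -25,  -20,  -15,
        -10,   -5,    0,    5]))
top 23 (array([7, 6, 5, 3, 2, 0, 0, 0, 0, 0, 0, 0, 0, 0, 0, 0, 0, 0, 0, 0, 0, 0,
       0, 0, 0]), array([-120, -115, -110, -105, -100,  -95,  -90,  -85,  -80,  -75,  -70,
        -65,  -60,  -55,  -50,  -45,  -40,  -35,  -30,  -25,  -20,  -15,
        -10,   -5,    0,    5]))
[ 22  40  39  43  35  26  28  78 176 113 255 404 352 322 321 298 241 181
 193 117  18   0 728 214  46  13]
234 304 [  9.6  -9.4 -20.2]
234 334 [  9.2   8.2 -19.3]
235 308 [  9.2  -7.1 -20.6]
236 300 [  9.  -11.7 -21.6]
236 308 [  9.3  -7.  -22.3]
236 338 [  9.7  10.3 -23.1]
237 303 [  9.4  -9.8 -24. ]
237 329 [  7.6   5.2 -19.9]
237 340 [  9.   11.5 -23. ]
238 330 [  8.4   5.7 -23.1]
246 313 [  2.5  -4.2 -21.6]
249 312 [ -0.4  -4.9 -19.9]
252 313 [ -1.7  -4.2 -21.2]
256 313 [ -4.   -4.2 -22. ]
260 313 [ -6.7  -4.3 -22. ]
```

Depth shows that the fingertips really end about 20 mm *behind* the reported TCP, not 11 mm ahead. That's why the fingers closed above the cell without touching it. I'll reopen and descend gradually, watching the force.

Request:
{"name": "move_arm", "arguments": {"deltas": [0,0,0,0,0,0,0.48,0,0,0,0,0,0,0.48,0,0,0,0,0,0,0.48,0,0,0.003,0,0,0,0.48,0,0,0.006,0,0,0,0.48,0,0,0.006,0,0,0,0.48]}}

```text
t: 6.9
tool_pos: [0.4358, 0.1288, 0.0175]
orientation: [3.1, -0.51, -0.001]
force: [-0.6, 0.0, -0.3]
opening: 0.0443
gripper_force: 0.0
```

Request:
{"name": "move_arm", "arguments": {"deltas": [0,0,0.006,0,0,0,0.48,0,0,0.012,0,0,0,0.48,0,0,0.012,0,0,0,0.48]}}

```text
t: 7.28
tool_pos: [0.4354, 0.1287, 0.0051]
orientation: [3.099, -0.51, -0.002]
force: [0.3, 0.1, 0.5]
opening: 0.0443
gripper_force: 0.0
```

Run:
```python
from h import *
s,im,P=wlook("w5");T=Tt(s);print(s["t"],s["tool_pos"],s["force"])
q=(P-T[:3,3])@T[:3,:3]*1000
for lo,hi in((-45,-15),(15,45)):
  m=(abs(q[...,0])<12)&(q[...,1]>lo)&(q[...,1]<hi)&(q[...,2]<-13)&(q[...,2]>-60)&(np.mgrid[:400,:640][0]>200)
  print(m.sum(),np.nanpercentile(q[m],[2,50,98],axis=0).round(1), (np.nanmin(P[...,2][m])*1000).round(1))
```

```text
7.275 [0.43542992 0.12869108 0.00510272] [0.32400894 0.08351398 0.4947006 ]
1220 [[ -6.2 -36.6 -59.5]
 [  9.1 -26.6 -44. ]
 [ 10.  -21.8 -21.6]] 24.1
1208 [[ -5.9  22.2 -59.4]
 [  9.1  26.8 -43.9]
 [ 10.   37.  -21.8]] 24.7
```

Request:
{"name": "move_arm", "arguments": {"deltas": [0.001,0,0.006,0,0,0,0.48,0.001,0,0.0125,0,0,0,0.48,0.001,0,0.0125,0,0,0,0.25,0.001,0,0.0125,0,0,0,0.2,0.001,0,0.0125,0,0,0,0.2,0.001,0,0.0125,0,0,0,0.2], "squeeze": 40}}

```text
t: 8.07
tool_pos: [0.4371, 0.1283, -0.0065]
orientation: [3.1, -0.51, 0.0]
force: [-1.2, -1.4, 1.4]
opening: 0.0253
gripper_force: 40.0
```

Request:
{"name": "move_arm", "arguments": {"deltas": [0,0,-0.03,0,0,0,0.2,0,0,-0.08,0,0,0,0.2,0,0,-0.125,0,0,0,0.2,0,0,-0.125,0,0,0,0.2]}}

```text
t: 8.57
tool_pos: [0.4405, 0.1293, 0.1231]
orientation: [-3.097, 0.51, -0.013]
force: [0.4, -0.0, 0.1]
opening: 0.0253
gripper_force: 40.0
```

```bash
cat > plan.py <<'E'
import numpy as np
# cell outline (s,r) dense; need: min compression so that no point in lip/wall when cell clear of it (y<20 in band 39.4..42.4), and y<25 below
s=np.concatenate([np.full(60,-25),np.linspace(-25,23.5,120),np.linspace(-25,23.5,120),np.full(60,23.5),np.linspace(23.5,25,10),np.linspace(23.5,25,10),np.full(20,25)])
r=np.concatenate([np.linspace(-13.1,13.1,60),np.full(120,13.1),np.full(120,-13.1),np.linspace(-13.1,13.1,60),np.full(10,3.7),np.full(10,-3.7),np.linspace(-3.7,3.7,20)])
def ev(th,zl): # zl: lowest point z.  returns comp needed, cy
    t=np.deg2rad(th);y=s*np.cos(t)-r*np.sin(t);z=s*np.sin(t)+r*np.cos(t)
    cz=zl-z.min();z=z+cz
    band=(z>38.9)&(z<42.9)
    c1=20-y[band].max() if band.any() else 99
    bel=z<=38.9
    c2=25-y[bel].max()
    cy=min(c1,c2)
    # face contact with tip z 19.6..30.6
    f=s==-25; k=f&(z>=19.6)&(z<=30.6)
    ymin=y[k].min() if k.any() else np.nan
    return -21.5-(cy+ymin),cy,cz
if __name__=="__main__":
    ths=[0,2,4,6,8,10,12,15,18,22,26,30]
    print("zl  ",ths)
    for zl in range(30,11,-1): print(zl,[round(float(ev(t,zl)[0]),1) for t in ths])
E
python3 plan.py
```

```text
zl   [0, 2, 4, 6, 8, 10, 12, 15, 18, 22, 26, 30]
30 [8.5, 8.2, 7.8, 6.4, 6.3, 6.2, 6.0, 5.5, -1.8, -9.6, -14.9, -19.0]
29 [8.5, 8.2, 7.8, 6.4, 6.2, 6.2, 6.2, 5.7, 1.5, -6.6, -12.5, -16.6]
28 [8.5, 8.2, 7.9, 7.5, 6.2, 6.2, 6.2, 6.0, 5.1, -3.8, -9.9, -14.4]
27 [8.5, 8.2, 8.0, 7.6, 6.3, 6.3, 6.2, 6.3, 5.7, -0.9, -7.5, -12.0]
26 [8.5, 8.2, 8.0, 7.7, 7.3, 6.2, 6.2, 6.4, 6.0, 1.9, -4.9, -10.1]
25 [8.5, 8.2, 8.0, 7.8, 7.4, 6.7, 6.2, 6.4, 6.4, 4.9, -2.1, -7.7]
24 [8.5, 8.2, 8.0, 7.9, 7.6, 7.3, 6.2, 6.4, 6.7, 6.1, 0.1, -5.3]
23 [8.5, 8.2, 8.0, 7.9, 7.8, 7.4, 7.0, 6.4, 6.5, 6.5, 2.9, -3.0]
22 [7.0, 8.2, 8.0, 7.8, 7.8, 7.6, 7.2, 6.4, 6.7, 6.8, 5.1, -0.6]
21 [7.0, 8.2, 8.0, 7.9, 7.7, 7.7, 7.5, 6.4, 6.7, 7.3, 6.8, 1.6]
20 [7.0, 6.7, 8.0, 7.9, 7.8, 7.8, 7.7, 7.1, 6.7, 7.3, 7.2, 4.0]
19 [7.0, 6.7, 8.0, 7.9, 7.8, 7.7, 7.8, 7.5, 6.7, 7.3, 7.7, 6.5]
18 [7.0, 6.7, 6.5, 7.9, 7.7, 7.7, 7.8, 7.7, 7.1, 7.3, 8.1, 7.6]
17 [7.0, 6.7, 6.5, 7.9, 7.7, 7.8, 7.7, 7.9, 7.5, 7.3, 8.3, 8.3]
16 [7.0, 6.7, 6.5, 6.4, 7.8, 7.8, 7.8, 8.0, 7.8, 7.3, 8.1, 8.7]
15 [7.0, 6.7, 6.5, 6.4, 6.2, 7.7, 7.7, 8.0, 8.1, 7.5, 8.3, 9.4]
14 [7.0, 6.7, 6.5, 6.4, 6.2, 7.7, 7.8, 7.9, 8.3, 8.0, 8.1, 9.6]
13 [7.0, 6.7, 6.5, 6.3, 6.3, 6.3, 7.8, 8.0, 8.2, 8.3, 8.3, 9.4]
12 [3.5, 6.7, 6.5, 6.4, 6.3, 6.2, 6.2, 8.0, 8.3, 8.8, 8.3, 9.6]
```

```bash
cat >> h.py <<'E'
YAW=-14.8;C0=np.array([.491,-.131,0])
EX=np.array([np.cos(np.deg2rad(YAW)),np.sin(np.deg2rad(YAW)),0]);EY=np.array([-EX[1],EX[0],0]);EZ=np.array([0,0,1.])
PC=np.array([-.0008,0,-.0255])
def toolpose(y,z,th,x=-8.):  # cell centre (mm) in logger frame, tilt deg -> TCP pos, R
    t=np.deg2rad(th);tx=EY*np.cos(t)+EZ*np.sin(t);R=np.stack([tx,EX,np.cross(tx,EX)],1)
    return C0+(x*EX+y*EY+z*EZ)/1000-R@PC,R
def cellpose(s):
    T=Tt(s);p=T[:3,3]+T[:3,:3]@PC-C0;a=T[:3,0]
    return np.round([p@EX*1000,p@EY*1000,p[2]*1000,np.degrees(np.arcsin(a[2])),np.degrees(np.arctan2(a@EX,a@EY))],2)
E
python3 - <<'E'
from h import *
s,im,P=wlook("w6");T=Tt(s);print(s["t"],s["tool_pos"],s["orientation"],s["force"])
q=(P-T[:3,3])@T[:3,:3]*1000
hsv=cv2.cvtColor(im,cv2.COLOR_RGB2HSV)
m=(np.abs(q[...,1])<15)&(q[...,2]<-5)&(q[...,2]>-45)&(abs(q[...,0])<32)
b=m&(hsv[...,0]>105)&(hsv[...,0]<130)&(hsv[...,1]>130)
print(np.nanpercentile(q[b],[1,50,99],axis=0).round(1))
e=m&(q[...,0]>8)&(abs(q[...,1])<14);
for a in np.arange(8,30,1.5):
    k=e&(q[...,0]>=a)&(q[...,0]<a+1.5)
    if k.sum(): print(a,k.sum(),np.nanpercentile(q[k][:,1:],[3,97],axis=0).round(1).tolist())
from plan import ev
comp,cy,cz=ev(28,25);print("ready28:",comp,cy,cz)
for th,zl,y in ((28,60,6),):
    _,_,cz=ev(th,zl);p,R=toolpose(y,cz,th);print(p,cz,delta(s,p,R))
E
```

```text
8.575 [0.44046891 0.12925678 0.12310465] [-3.09677735  0.5095341  -0.01270448] [ 0.44428375 -0.03704212  0.07018597]
[[-23.6 -11.5 -38.7]
 [ -5.   -1.7 -36.7]
 [ 10.    9.7 -30.1]]
8.0 144 [[-13.8, -41.8], [13.6, -23.9]]
9.5 109 [[-11.6, -38.4], [11.4, -30.6]]
11.0 101 [[-11.7, -38.6], [11.4, -30.4]]
12.5 112 [[-11.6, -38.8], [12.0, -30.2]]
14.0 121 [[-11.2, -39.0], [12.0, -29.8]]
15.5 115 [[-11.6, -38.6], [11.3, -30.1]]
17.0 116 [[-11.2, -38.6], [11.9, -30.1]]
18.5 143 [[-11.5, -38.3], [11.9, -29.7]]
20.0 134 [[-12.2, -38.4], [12.5, -26.3]]
21.5 514 [[-10.6, -37.5], [11.0, -15.8]]
23.0 111 [[-9.9, -34.9], [8.5, -16.1]]
24.5 3 [[-1.0, -28.4], [1.0, -25.1]]
ready28: -5.11463750517375 2.456930688556241 48.30340253609921Traceback (most recent call last):
  File "<stdin>", line 15, in <module>
  File "plan.py", line 11, in ev
    c2=25-y[bel].max()
          ~~~~~~~~~~^^
    return umr_maximum(a, axis, None, out, keepdims, initial, where)
ValueError: zero-size array to reduction operation maximum which has no identity
```

Run:
```python
from h import *
s=robot.read_state()
p,R=toolpose(-2,83.3,28);print(p,delta(s,p,R))
```

```text
[ 0.48599303 -0.11863281  0.06116041] (array([0.1238, 0.2195, 0.0592]), array([ 0.4008,  0.3684, -1.602 ]))
```

Request:
{"name": "move_arm", "arguments": {"deltas": [0.124,0.2195,0.01,0.401,0.368,-1.602,0.2,0.124,0.2195,0.01,0.401,0.368,-1.602,0.2,0.124,0.2195,0.01,0.401,0.368,-1.602,0.2,0.124,0.2195,0.01,0.401,0.368,-1.602,0.2,0.124,0.2195,0.01,0.401,0.368,-1.602,0.2,0.124,0.2195,0.01,0.401,0.368,-1.602,0.2,0.124,0.2195,0.01,0.401,0.368,-1.602,0.2,0.124,0.2195,0.01,0.401,0.368,-1.602,0.2,0.124,0.2195,0.01,0.401,0.368,-1.602,0.2,0.124,0.2195,0.059,0.401,0.368,-1.602,0.2,0.124,0.2195,0.059,0.401,0.368,-1.602,0.2,0.124,0.2195,0.059,0.401,0.368,-1.602,0.2], "squeeze": 50}}

```text
t: 10.12
tool_pos: [0.4829, -0.1183, 0.057]
orientation: [-2.211, -1.696, -0.543]
force: [0.7, -0.0, -0.6]
opening: 0.0253
gripper_force: 50.0
```

Run:
```python
from h import *
s,im,P=wlook("w7");T=Tt(s);print(s["t"],s["tool_pos"],s["force"],s["opening"],cellpose(s))
p,R=toolpose(-2,48.3,28);print(delta(s,p,R))
L=(P-C0)@np.stack([EX,EY,EZ],1)*1000
# holder lip region and cell
for a in range(8,34,1):
    k=(abs(L[...,0]+8)<5)&(L[...,1]>=a)&(L[...,1]<a+1)&(L[...,2]<50)
    if k.sum(): print(a,k.sum(),np.nanpercentile(L[...,2][k],[10,50,90]).round(1))
k=(L[...,2]>38)&(L[...,2]<46)&(abs(L[...,0]+8)<15)&(L[...,1]>5)&(L[...,1]<35);print("lip pts",k.sum(),np.nanpercentile(L[k],[2,50,98],axis=0).round(1))
```

```text
10.125 [ 0.48287239 -0.11829704  0.05702152] [ 0.69873158 -0.01636571 -0.64114405] 0.025312740665056857 [-10.92  -2.46  79.17  27.97   0.35]
(array([-0.014 ,  0.0034,  0.0275]), array([-0.0072,  0.0005, -0.0054]))
33 5 [ 9.2  9.6 11.2]
lip pts 11 [[ 3.  22.8 40.4]
 [ 5.1 24.9 41.6]
 [ 5.7 25.5 42.3]]
```

Request:
{"name": "move_arm", "arguments": {"deltas": [-0.006,0,0.011,0,0,0,0.2,-0.011,0,0.021,0,0,0,0.2,-0.0164,0,0.031,0,0,0,0.2,-0.0164,0,0.031,0,0,0,0.2,-0.0164,0,0.031,0,0,0,0.2]}}

```text
t: 10.8
tool_pos: [0.484, -0.1191, 0.0244]
orientation: [-2.212, -1.701, -0.545]
force: [0.6, -0.3, -0.1]
opening: 0.0248
gripper_force: 50.0
```

Run:
```python
from h import *
s=robot.read_state();print(s["t"],s["tool_pos"],s["force"],s["opening"],cellpose(s))
p,R=toolpose(-2,48.3,28);print(delta(s,p,R))
```

```text
10.8 [ 0.48397942 -0.11906769  0.02437341] [ 0.59626906 -0.30020139 -0.05795454] 0.024826866921982414 [-9.73 -2.89 46.54 27.87  0.14]
(array([ 0.0017,  0.0018, -0.0012]), array([-0.0042,  0.0022, -0.0022]))
```

Request:
{"name": "move_arm", "arguments": {"deltas": [-0.0013,0.0018,-0.0007,0,0,0,0.2,-0.0026,0.0018,-0.0014,0,0,0,0.2,-0.0026,0.0018,-0.0014,0,0,0,0.2,-0.0026,0.0018,-0.0014,0,0,0,0.2]}}

```text
t: 11.3
tool_pos: [0.4852, -0.1224, 0.0245]
orientation: [-2.212, -1.701, -0.545]
force: [0.1, 0.4, 0.1]
opening: 0.0249
gripper_force: 50.0
```

```bash
cat > st.py <<'E'
from h import *
s=robot.read_state();F=s["force"];print(s["t"],cellpose(s),"F lx,ly,lz",np.round([F@EX,F@EY,F[2]],2),s["opening"],s["gripper_force"],s["wrist_torque"].round(2))
E
python3 st.py
```

```text
11.3 [-7.74 -5.79 46.65 27.88  0.13] F lx,ly,lz [0.04 0.43 0.11] 0.024869391413220872 49.99844491481781 [-0.08 -0.18 -0.01]
```

Request:
{"name": "move_arm", "arguments": {"deltas": [-0.0013,0,-0.0007,0,0,0,0.2,-0.0026,0,-0.0014,0,0,0,0.2,-0.0026,0,-0.0014,0,0,0,0.2,-0.0026,0,-0.0014,0,0,0,0.2]}}

```text
t: 11.8
tool_pos: [0.4844, -0.1251, 0.0245]
orientation: [-2.212, -1.701, -0.545]
force: [1.3, 3.6, 1.1]
opening: 0.025
gripper_force: 50.0
```

```bash
python3 st.py
```

```text
11.8 [-7.82 -8.63 46.62 27.89  0.13] F lx,ly,lz [0.3  3.76 1.09] 0.025005462224408224 49.99716639518738 [ 0.42 -0.38 -0.07]
```

Request:
{"name": "move_arm", "arguments": {"deltas": [-0.0013,0,-0.0007,0,0,0,0.2,-0.0026,0,-0.0014,0,0,0,0.2,-0.0026,0,-0.0014,0,0,0,0.2,-0.0026,0,-0.0014,0,0,0,0.2]}}

```text
t: 12.3
tool_pos: [0.4837, -0.1276, 0.0246]
orientation: [-2.211, -1.701, -0.546]
force: [3.4, 6.0, 0.2]
opening: 0.025
gripper_force: 50.0
```

```bash
python3 st.py
python3 - <<'E'
from h import *
s,im,P=wlook("w8");T=Tt(s)
q=(P-T[:3,3])@T[:3,:3]*1000
hsv=cv2.cvtColor(im,cv2.COLOR_RGB2HSV)
m=(np.abs(q[...,1])<15)&(q[...,2]<-5)&(q[...,2]>-45)&(abs(q[...,0])<32)
b=m&(hsv[...,0]>105)&(hsv[...,0]<130)&(hsv[...,1]>130)&(q[...,2]<-36)
print(np.polyfit(q[b][:,0],q[b][:,2],1), np.nanpercentile(q[b],[1,50,99],axis=0).round(1))
e=m&(q[...,0]>20.5);print(np.nanpercentile(q[e],[50,90,99],axis=0).round(1))
E
python3 st.py
```

```text
12.3 [ -7.85 -11.23  46.72  27.93   0.13] F lx,ly,lz [1.78 6.72 0.25] 0.025003125601464057 49.996227622032166 [ 0.82 -0.6  -0.11]
[-9.39225010e-03 -3.73208253e+01] [[-23.8  -7.  -38.9]
 [ -4.   -0.1 -37.3]
 [  9.3   7.  -36. ]]
[[ 22.2   0.4 -25.6]
 [ 25.8   8.3  -5.8]
 [ 28.3  12.1  -5.1]]
12.35 [ -7.83 -11.2   46.72  27.93   0.13] F lx,ly,lz [0.94 6.51 1.55] 0.02513486178256443 49.99640464782715 [ 0.84 -0.67 -0.1 ]
```

```bash
cat > stage.py <<'E'
from h import *
import sys
from plan import s as S,r as Rr
D=-4.0
def pose(th,zl,comp):
    t=np.deg2rad(th);y=S*np.cos(t)-Rr*np.sin(t);z=S*np.sin(t)+Rr*np.cos(t);cz=zl-z.min();z=z+cz
    k=(S==-25)&(z>=19.6)&(z<=30.6)
    return -21.5+D-comp-y[k].min(),cz
if __name__=="__main__":
    s=robot.read_state()
    for a in sys.argv[1:]:
        th,zl,c=map(float,a.split(","));cy,cz=pose(th,zl,c);p,R=toolpose(cy,cz,th);dp,dr=delta(s,p,R);print(a,"cy,cz",round(cy,2),round(cz,2),dp.tolist(),dr.tolist())
E
python3 stage.py 28,23.4,8.5 24,21,8.8 20,18.5,9 15,16,9.2 10,14,9.2
```

```text
28,23.4,8.5 cy,cz -14.32 46.7 [-0.0027, -0.0001, -0.0014] [-0.004, 0.0012, -0.0019]
24,21,8.8 cy,cz -12.64 43.14 [-0.0047, -0.0, 0.0025] [-0.0041, -0.0687, -0.0018]
20,18.5,9 cy,cz -11.24 39.36 [-0.007, -0.0, 0.0064] [-0.0042, -0.1385, -0.0017]
15,16,9.2 cy,cz -10.03 35.12 [-0.0101, -0.0, 0.0103] [-0.0042, -0.2257, -0.0015]
10,14,9.2 cy,cz -9.5 31.24 [-0.0136, 0.0, 0.0135] [-0.0043, -0.313, -0.0013]
```

Request:
{"name": "move_arm", "arguments": {"deltas": [-0.0027,0,-0.0014,-0.004,0,-0.002,0.2,-0.0027,0,-0.0014,-0.004,0,-0.002,0.2,-0.0037,0,0.0005,-0.004,-0.034,-0.002,0.2,-0.0047,0,0.0025,-0.004,-0.0687,-0.002,0.2,-0.0058,0,0.0045,-0.004,-0.104,-0.002,0.2,-0.007,0,0.0064,-0.004,-0.1385,-0.002,0.2,-0.007,0,0.0064,-0.004,-0.1385,-0.002,0.2]}}

```text
t: 13.22
tool_pos: [0.4835, -0.1298, 0.0165]
orientation: [-2.297, -1.772, -0.406]
force: [2.9, 9.1, 6.0]
opening: 0.0252
gripper_force: 50.0
```

```bash
python3 st.py; python3 stage.py 20,18.5,9 15,16,9.2 10,14,9.2 5,13,9.2
```

```text
13.225 [ -7.52 -10.23  40.23  20.02  -0.11] F lx,ly,lz [0.49 9.57 6.01] 0.02519132335873595 49.99845027923584 [ 1.68 -0.61 -0.05]
20,18.5,9 cy,cz -11.24 39.36 [-0.0012, -0.0005, 0.0005] [0.0005, -0.0003, 0.0017]
15,16,9.2 cy,cz -10.03 35.12 [-0.0038, -0.0005, 0.0048] [0.0006, -0.0876, 0.0017]
10,14,9.2 cy,cz -9.5 31.24 [-0.0068, -0.0005, 0.0084] [0.0006, -0.1749, 0.0017]
5,13,9.2 cy,cz -9.43 28.23 [-0.01, -0.0005, 0.0109] [0.0007, -0.2621, 0.0017]
```

Request:
{"name": "move_arm", "arguments": {"deltas": [-0.0011,0,-0.0004,0,0,0,0.2,-0.0011,0,-0.0004,0,0,0,0.2]}}

```text
t: 13.48
tool_pos: [0.4832, -0.1311, 0.0165]
orientation: [-2.297, -1.771, -0.408]
force: [3.4, 10.7, 7.2]
opening: 0.0251
gripper_force: 50.0
```

```bash
python3 st.py; python3 stage.py 20,18.5,9 17,17,9.2 15,16,9.2 12,15,9.3
```

```text
13.475 [ -7.49 -11.58  40.18  20.08  -0.05] F lx,ly,lz [ 0.51 11.22  7.25] 0.02505462927395089 49.99819993972778 [ 1.91 -0.7  -0.04]
20,18.5,9 cy,cz -11.24 39.36 [0.0, -0.0005, 0.0009] [0.0006, -0.0014, 0.0009]
17,17,9.2 cy,cz -10.47 36.84 [-0.0015, -0.0005, 0.0035] [0.0006, -0.0538, 0.0009]
15,16,9.2 cy,cz -10.03 35.12 [-0.0025, -0.0005, 0.0052] [0.0006, -0.0887, 0.0008]
12,15,9.3 cy,cz -9.84 33.01 [-0.0044, -0.0005, 0.0072] [0.0006, -0.141, 0.0008]
```

The ratio Fz/Fy fits a tilted face with friction on the spring tip, so this isn't lip contact. I'll carry on rolling down.

Request:
{"name": "move_arm", "arguments": {"deltas": [-0.0007,0,0.0022,0,-0.027,0,0.2,-0.0015,0,0.0035,0,-0.0538,0,0.2,-0.0025,0,0.0052,0,-0.0887,0,0.2,-0.0035,0,0.0062,0,-0.115,0,0.2,-0.0044,0,0.0072,0,-0.141,0,0.2,-0.0044,0,0.0072,0,-0.141,0,0.2]}}

```text
t: 14.22
tool_pos: [0.483, -0.1324, 0.0082]
orientation: [-2.379, -1.835, -0.25]
force: [3.2, 11.0, 6.4]
opening: 0.0249
gripper_force: 50.0
```

```bash
python3 st.py; python3 stage.py 12,15,9.3 8,14,9.2 4,13.5,9.2 0,13,9.2 0,12.5,9.2
```

```text
14.225 [-7.36 -9.47 33.   11.96 -0.08] F lx,ly,lz [ 0.32 11.48  6.42] 0.024896794997777968 49.999067187309265 [ 1.84 -0.65 -0.04]
12,15,9.3 cy,cz -9.84 33.01 [-0.0003, -0.0007, -0.0001] [0.001, 0.0006, 0.0014]
8,14,9.2 cy,cz -9.48 30.45 [-0.0023, -0.0007, 0.0025] [0.001, -0.0692, 0.0014]
4,13.5,9.2 cy,cz -9.5 28.31 [-0.0045, -0.0007, 0.0044] [0.0011, -0.139, 0.0014]
0,13,9.2 cy,cz -9.7 26.1 [-0.007, -0.0007, 0.0063] [0.0011, -0.2088, 0.0013]
0,12.5,9.2 cy,cz -9.7 25.6 [-0.0071, -0.0007, 0.0068] [0.0011, -0.2088, 0.0013]
```

Request:
{"name": "move_arm", "arguments": {"deltas": [-0.0012,0,0.0013,0,-0.035,0,0.2,-0.0023,0,0.0025,0,-0.0692,0,0.2,-0.0034,0,0.0035,0,-0.104,0,0.2,-0.0045,0,0.0044,0,-0.139,0,0.2,-0.0045,0,0.0044,0,-0.139,0,0.2]}}

```text
t: 14.85
tool_pos: [0.4823, -0.1357, 0.0028]
orientation: [-2.454, -1.893, -0.087]
force: [3.0, 10.7, 5.7]
opening: 0.0252
gripper_force: 50.0
```

```bash
python3 st.py; python3 stage.py 4,13.5,9.2 2,13.2,9.2  0,13,9.2 0,12.5,9.2
python3 - <<'E'
from h import *
s,im,P=wlook("w9");T=Tt(s)
q=(P-T[:3,3])@T[:3,:3]*1000;hsv=cv2.cvtColor(im,cv2.COLOR_RGB2HSV)
m=(np.abs(q[...,1])<15)&(q[...,2]<-5)&(q[...,2]>-45)&(abs(q[...,0])<32)
b=m&(hsv[...,0]>105)&(hsv[...,0]<130)&(hsv[...,1]>130)&(abs(q[...,1])<4)
print(np.polyfit(q[b][:,0],q[b][:,2],1), np.nanpercentile(q[b],[1,50,99],axis=0).round(1))
c=cv2.resize(im[130:280,230:410],(720,600),interpolation=2);cv2.imwrite("pics/w9c.png",c[...,::-1])
E
```

```text
14.85 [-7.27 -9.31 28.18  3.99 -0.08] F lx,ly,lz [ 0.13 11.08  5.7 ] 0.025199421591324895 49.99930500984192 [ 1.89 -0.56  0.  ]
4,13.5,9.2 cy,cz -9.5 28.31 [-0.0002, -0.0008, -0.0001] [0.0014, 0.0002, 0.0014]
2,13.2,9.2 cy,cz -9.57 27.16 [-0.0012, -0.0008, 0.001] [0.0014, -0.0347, 0.0014]
0,13,9.2 cy,cz -9.7 26.1 [-0.0023, -0.0008, 0.002] [0.0014, -0.0696, 0.0014]
0,12.5,9.2 cy,cz -9.7 25.6 [-0.0023, -0.0008, 0.0025] [0.0014, -0.0696, 0.0014]
[ 2.31823479e-02 -3.75441747e+01] [[-23.1  -3.9 -39.1]
 [ -3.7  -0.  -37.7]
 [ 10.6   3.9 -36.1]]
```

View pics/w9c.png

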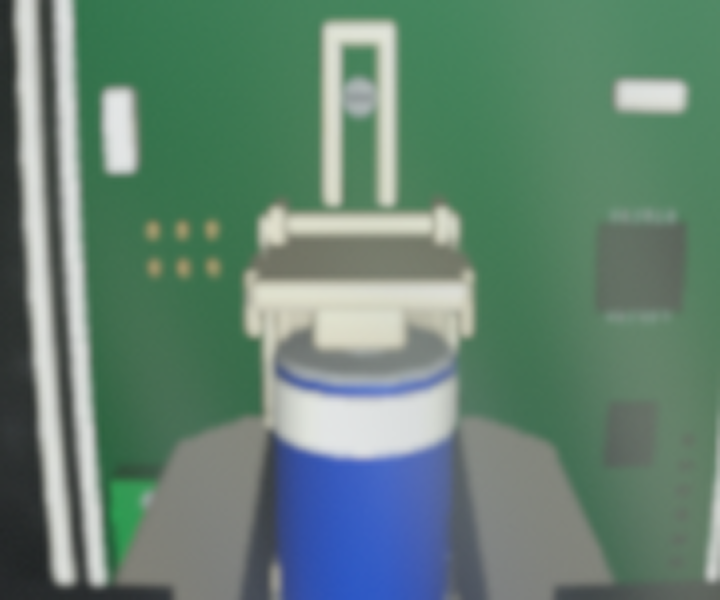

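Cell end is tucked under the lip, which shows at (360,335) over the end face, with the body still aligned. Next: finish levelling, then ease forward.

Request:
{"name": "move_arm", "arguments": {"deltas": [-0.0012,0,0.001,0,-0.0347,0,0.2,-0.0014,0,0.0014,0,-0.043,0,0.2,-0.0014,0,0.002,0,-0.048,0,0.2,-0.0014,0,0.002,0,-0.048,0,0.2]}}

```text
t: 15.4
tool_pos: [0.4819, -0.1371, 0.0005]
orientation: [-2.478, -1.91, -0.029]
force: [3.8, 11.6, 4.6]
opening: 0.0255
gripper_force: 50.0
```

```bash
python3 st.py; python3 stage.py 1.2,12.3,9.2 1.2,12.2,6 1.2,12.2,4
```

```text
15.4 [-7.31 -9.62 26.    1.27 -0.04] F lx,ly,lz [ 0.68 12.16  4.58] 0.025534983747029054 49.999253153800964 [ 1.92 -0.61  0.06]
1.2,12.3,9.2 cy,cz -9.6 25.92 [-0.0, -0.0007, 0.0001] [0.0013, -0.0013, 0.0006]
1.2,12.2,6 cy,cz -6.4 25.82 [0.0032, -0.0007, 0.0003] [0.0013, -0.0013, 0.0006]
1.2,12.2,4 cy,cz -4.4 25.82 [0.0052, -0.0007, 0.0003] [0.0013, -0.0013, 0.0006]
```

Request:
{"name": "move_arm", "arguments": {"deltas": [0.0016,0,0.0003,0,0,0,0.2,0.0032,0,0.0005,0,0,0,0.2,0.0045,0,0.0005,0,0,0,0.2,0.0045,0,0.0005,0,0,0,0.2,0.0045,0,0.0005,0,0,0,0.2]}}

```text
t: 16.02
tool_pos: [0.4827, -0.1337, 0.0]
orientation: [-2.479, -1.91, -0.027]
force: [2.3, 7.0, 2.3]
opening: 0.0254
gripper_force: 50.0
```

```bash
python3 st.py
```

```text
16.025 [-7.34e+00 -6.03e+00  2.55e+01  1.21e+00 -2.00e-02] F lx,ly,lz [0.43 7.34 2.32] 0.025398652660365832 49.99849855899811 [ 1.25 -0.5  -0.04]
```

Request:
{"name": "move_arm", "arguments": {"deltas": [0.0012,0,0.0003,0,0,0,0.2,0.0022,0,0.0005,0,0,0,0.2,0.0022,0,0.0005,0,0,0,0.2,0.0022,0,0.0005,0,0,0,0.2]}}

```text
t: 16.52
tool_pos: [0.4831, -0.132, -0.0003]
orientation: [-2.48, -1.91, -0.026]
force: [0.4, 4.7, 4.9]
opening: 0.0251
gripper_force: 50.0
```

```bash
python3 st.py
```

```text
16.525 [-7.380e+00 -4.340e+00  2.518e+01  1.160e+00 -2.000e-02] F lx,ly,lz [-0.8   4.65  4.94] 0.02510804949973332 49.99916195869446 [ 0.86 -0.15  0.05]
```

Request:
{"name": "move_arm", "arguments": {"deltas": [0,0,0,0,0,0,0.36,0,0,0,0,0,0,0.36,0,0,0,0,0,0,0.36,0,0,-0.02,0,0,0,0.36,0,0,-0.06,0,0,0,0.36,0,0,-0.11,0,0,0,0.36,0,0,-0.11,0,0,0,0.36,0,0,-0.11,0,0,0,0.36]}}

```text
t: 17.52
tool_pos: [0.4817, -0.1343, 0.1086]
orientation: [-2.479, -1.909, -0.024]
force: [0.8, -0.1, -0.5]
opening: 0.0334
gripper_force: 0.0
```

```bash
python3 st.py
python3 - <<'E'
from h import *
s,im,P=wlook("w10")
L=(P-C0)@np.stack([EX,EY,EZ],1)*1000;hsv=cv2.cvtColor(im,cv2.COLOR_RGB2HSV)
b=(hsv[...,0]>105)&(hsv[...,0]<130)&(hsv[...,1]>130)&(abs(L[...,0]+8)<4)&(abs(L[...,1])<40)
q=L[b];print(b.sum(),"slope deg",np.degrees(np.arctan(np.polyfit(q[:,1],q[:,2],1)[0])),np.nanpercentile(q,[1,50,99],axis=0).round(1))
v,u=np.nonzero((abs(L[...,0]+8)<30)&(abs(L[...,1])<50));print(u.min(),u.max(),v.min(),v.max())
for n in ("fresh_cell","lid_edge"): print([ (r["uv"],r["confidence"]) for r in robot.recognise("wrist",n)[:2]])
cv2.imwrite("pics/w10c.png",cv2.resize(im[v.min()-5:v.max()+5,u.min()-5:u.max()+5],None,fx=5,fy=5,interpolation=2)[:600,:800,::-1])
E
```

```text
17.525 [ -8.12  -6.88 134.12   1.13  -0.  ] F lx,ly,lz [ 0.75  0.14 -0.5 ] 0.03340730786043907 0.0 [-0.06 -0.05 -0.03]
295 slope deg 0.5874187206916708 [[-11.9 -25.   35.5]
 [ -8.3  -5.5  37.1]
 [ -4.    8.3  38.7]]
187 453 136 399
[([319.6, 199.4], 0.77), ([223.8, 45.6], 0.64)]
[([454.1, 186.3], 0.88)]
```

View pics/w10c.png

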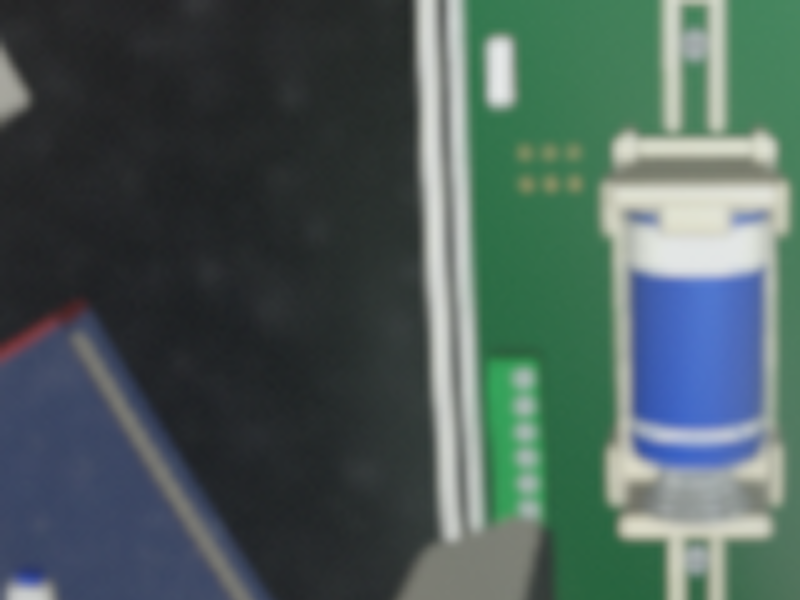

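The cell is seated: its button end is under the lip at (695,215), the coils are behind it, and it lies level. Now the lid: I'll close the fingers and go round behind it, tool turned.

```bash
cat > lid.py <<'E'
from h import *
RL=np.stack([-EX,EY,-EZ],1)
def lp(x,y,ztip): return C0+(x*EX+y*EY+(ztip-20.5)*EZ)/1000
def fing(s): p=s["tool_pos"]-C0;return np.round([p@EX*1000,p@EY*1000,p[2]*1000+20.5],1)
def traj(th):
    if th>np.pi/2: return 58-116*np.cos(th)+32*np.sin(th)+9, 18+116*np.sin(th)+32*np.cos(th)-12
    return 58-104*np.cos(th)+32*np.sin(th)+9, 18+104*np.sin(th)+32*np.cos(th)
E
python3 - <<'E'
from lid import *
s=robot.read_state()
print(delta(s,lp(40,0,190),RL));print(delta(s,lp(170,32,180),RL))
E
```

```text
(array([ 0.0066,  0.0491, -0.0623]), array([ 0.0135, -0.0182, -1.5707]))
(array([ 0.0384,  0.1791, -0.052 ]), array([ 0.0135, -0.0182, -1.5707]))
```

Request:
{"name": "move_arm", "arguments": {"deltas": [0.0066,0.03,-0.062,0.0135,-0.018,-1.571,0,0.0066,0.049,-0.062,0.0135,-0.018,-1.571,0,0.0384,0.179,-0.052,0.0135,-0.018,-1.571,0,0.0384,0.179,-0.052,0.0135,-0.018,-1.571,0,0.0384,0.179,-0.052,0.0135,-0.018,-1.571,0,0.0384,0.179,-0.052,0.0135,-0.018,-1.571,0,0.0384,0.179,-0.052,0.0135,-0.018,-1.571,0,0.0384,0.179,-0.052,0.0135,-0.018,-1.571,0,0.0384,0.179,-0.052,0.0135,-0.018,-1.571,0,0.0384,0.179,-0.052,0.0135,-0.018,-1.571,0,0.0384,0.179,-0.052,0.0135,-0.018,-1.571,0,0.0384,0.179,-0.052,0.0135,-0.018,-1.571,0]}}

```text
t: 19.18
tool_pos: [0.6644, -0.1438, 0.1614]
orientation: [0.405, 3.113, -0.001]
force: [0.3, -0.1, 0.1]
opening: 0.0004
gripper_force: 0.0
```

Run:
```python
from lid import *
s,im,P=wlook("w11");print(s["t"],fing(s),s["force"],s["opening"],np.degrees(Tt(s)[:3,0]@EZ))
L=(P-C0)@np.stack([EX,EY,EZ],1)*1000
k=(L[...,0]>70)&(L[...,0]<150)&(L[...,2]>50)&(L[...,2]<140)&(abs(L[...,1])<75)
for a in range(60,140,6):
    m=k&(L[...,2]>=a)&(L[...,2]<a+6)
    if m.sum()>3: print(a,m.sum(),np.nanpercentile(L[...,0][m],[2,50,98]).round(1))
print(delta(s,lp(162,32,96),RL))
```

```text
19.175 [170.9  31.9 181.9] [ 0.32932379 -0.07141447  0.10114524] 0.0004193747943192301 -0.13539419641778971
60 22 [104.5 107.2 108.1]
66 5 [106.1 106.9 107. ]
108 1163 [125.7 129.9 132.4]
114 3158 [112.7 120.3 128. ]
120 2579 [103.6 108.4 114.5]
126 27 [105.7 107.2 108.9]
(array([0.0091, 0.0001, 0.0859]), array([-0.0002,  0.0024, -0.0006]))
```

Run:
```python
from lid import *
for t in np.arange(2.0,-.01,-.1): x,z=traj(t);print(round(t,2),round(x,1),round(z,1))
```

```text
2.0 144.4 98.2
1.9 134.8 105.4
1.8 124.5 111.7
1.7 113.7 116.9
1.6 102.4 121.0
1.5 91.6 124.0
1.4 80.9 125.9
1.3 70.0 126.8
1.2 59.1 126.5
1.1 48.3 125.2
1.0 37.7 122.8
0.9 27.4 119.4
0.8 17.5 114.9
0.7 8.1 109.5
0.6 -0.8 103.1
0.5 -8.9 95.9
0.4 -16.3 88.0
0.3 -22.9 79.3
0.2 -28.6 70.0
0.1 -33.3 60.2
-0.0 -37.0 50.0
```

Request:
{"name": "move_arm", "arguments": {"deltas": [0.005,0,0.04,0,0,0,0,0.008,0,0.084,0,0,0,0,0.008,0,0.084,0,0,0,0,0.016,0,0.082,0,0,0,0,0.026,0,0.082,0,0,0,0,0.028,0,0.08,0,0,0,0,0.034,0,0.078,0,0,0,0,0.034,0,0.078,0,0,0,0]}}

```text
t: 20.23
tool_pos: [0.633, -0.1355, 0.0854]
orientation: [0.403, 3.109, -0.002]
force: [2.4, -0.6, 2.2]
opening: 0.0004
gripper_force: 1.9
```

Run:
```python
from lid import *
s=robot.read_state();print(s["t"],fing(s),s["force"])
```

```text
20.225 [138.4  31.9 105.9] [ 2.35984441 -0.56842074  2.21602009]
```

Request:
{"name": "move_arm", "arguments": {"deltas": [0.007,0,-0.003,0,0,0,0,0.0135,0,-0.006,0,0,0,0,0.0243,0,-0.012,0,0,0,0,0.0356,0,-0.016,0,0,0,0,0.0464,0,-0.019,0,0,0,0,0.057,0,-0.021,0,0,0,0,0.068,0,-0.0215,0,0,0,0,0.079,0,-0.0215,0,0,0,0,0.0897,0,-0.02,0,0,0,0,0.1003,0,-0.018,0,0,0,0,0.1003,0,-0.018,0,0,0,0]}}

```text
t: 21.6
tool_pos: [0.5338, -0.1092, 0.101]
orientation: [0.404, 3.114, -0.0]
force: [-0.5, -0.0, -0.3]
opening: 0.0004
gripper_force: 0.0
```

Run:
```python
from lid import *
s,im,P=wlook("w12");print(s["t"],fing(s),s["force"])
L=(P-C0)@np.stack([EX,EY,EZ],1)*1000
k=(abs(L[...,1])<78)&(L[...,2]>70)&(L[...,2]<145)&(L[...,0]<80)&(L[...,0]>-60)&((L[...,1]<-5))
for a in range(-40,80,10):
    m=k&(L[...,0]>=a)&(L[...,0]<a+10)
    if m.sum()>3: print(a,m.sum(),np.nanmedian(L[...,2][m]).round(1))
```

```text
21.6 [ 35.8  32.  121.5] [-0.45490707 -0.00146629 -0.30423823]
-10 1367 115.8
0 2128 121.4
10 2072 127.9
20 650 122.6
30 432 109.0
40 369 93.6
50 272 80.2
60 39 72.0
```

Request:
{"name": "move_arm", "arguments": {"deltas": [0.0084,0,0.003,0,0,0,0,0.0183,0,0.0076,0,0,0,0,0.0277,0,0.013,0,0,0,0,0.0366,0,0.0194,0,0,0,0,0.0447,0,0.0266,0,0,0,0,0.0521,0,0.0345,0,0,0,0,0.0587,0,0.0432,0,0,0,0,0.0644,0,0.0525,0,0,0,0,0.0691,0,0.0623,0,0,0,0,0.0728,0,0.0695,0,0,0,0,0.0728,0,0.0695,0,0,0,0]}}

```text
t: 23.02
tool_pos: [0.4638, -0.0908, 0.0308]
orientation: [0.404, 3.114, -0.0]
force: [-0.1, 0.4, -0.6]
opening: 0.0004
gripper_force: 0.0
```

Run:
```python
from lid import *
s,im,P=wlook("w13");print(s["t"],fing(s),s["force"])
L=(P-C0)@np.stack([EX,EY,EZ],1)*1000
k=(abs(L[...,1])<78)&(L[...,2]>30)&(L[...,2]<85)&(L[...,1]<-5)
for a in range(-70,80,10):
    m=k&(L[...,0]>=a)&(L[...,0]<a+10)
    if m.sum()>3: print(a,m.sum(),np.nanmedian(L[...,2][m]).round(1))
```

```text
23.025 [-36.6  31.9  51.3] [-0.0918616   0.37088713 -0.58504158]
-60 2260 48.5
-50 1585 49.5
-40 1443 49.8
-30 1360 49.8
-20 952 49.7
-10 613 49.7
0 341 49.6
30 200 49.6
40 263 49.3
50 207 49.2
```

Request:
{"name": "move_arm", "arguments": {"deltas": [0,0,0.002,0,0,0,0,0,0,0.003,0,0,0,0,0,0,0.003,0,0,0,0]}}

```text
t: 23.45
tool_pos: [0.4652, -0.0912, 0.0297]
orientation: [0.404, 3.112, -0.001]
force: [-2.5, 0.8, 8.4]
opening: 0.0007
gripper_force: 3.7
```

Request:
{"name": "move_arm", "arguments": {"deltas": [0,0,-0.03,0,0,0,0,0,0,-0.08,0,0,0,0,0,0,-0.14,0,0,0,0,0,0,-0.14,0,0,0,0,0,0,-0.14,0,0,0,0]}}

```text
t: 24.08
tool_pos: [0.4644, -0.091, 0.1686]
orientation: [0.403, 3.112, -0.001]
force: [-0.3, 0.6, 0.5]
opening: 0.0003
gripper_force: 0.0
```

Run:
```python
from lid import *
s,im,P=wlook("w14");print(s["t"],fing(s),s["force"])
L=(P-C0)@np.stack([EX,EY,EZ],1)*1000
k=(abs(L[...,1])<75)&(L[...,2]>30)&(L[...,2]<85)&(abs(L[...,0])<55)
q=L[k];print(len(q),np.linalg.lstsq(np.c_[q[:,:2],np.ones(len(q))],q[:,2],rcond=None)[0])
im,d=robot.read_camera("top")
for n in ("spent_cell","fresh_cell","stain_dropper","iodine_dropper","yellow_cup","white_cup","flask"):
    print(n,[np.round(w("top",r["uv"],d),3).tolist() for r in robot.recognise("top",n)[:3]])
```

```text
24.075 [-35.9  31.9 189.1] [-0.32095857  0.57418835  0.50801942]
11583 [2.04664785e-03 6.86341967e-04 4.96726572e+01]
spent_cell [[0.459, 0.184, 0.031]]
fresh_cell [[0.561, 0.071, 0.026]]
stain_dropper [[0.62, 0.127, 0.061]]
iodine_dropper [[0.656, 0.155, 0.058]]
yellow_cup [[0.569, -0.299, 0.064]]
white_cup [[0.628, -0.291, 0.064]]
flask [[0.575, 0.221, 0.065]]
```

The lid is flat at 49.7 mm (slope about 0.1°), and nothing else has moved. I'll hand it in.

```bash
python3 -c "
from plant import robot
print(robot.close_job())"
```

```text
the job is handed in; nothing more can be done
None
```

The job is handed in at about 24 s: the blue cell is seated level under the lip on the spring, the lid is fully shut, and the spent cell, bottles, cups and flask are where they stood. The real fingertips end about 30 mm short of the quoted length, so the first grasp closed on air above the cell, but nothing was touched.

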